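# Pin and hang the loose half of a lift-off hinge, and hold it in line

## Robot

A 7-joint arm with a two-finger parallel gripper is mounted at the origin on a cart in front of the work surface, level with it; the furniture and walls round the work are solid. World frame = base frame: x ahead of the robot, y to its left, z up, the work surface at z = 0. Lengths are in m, angles in rad, forces in N, time in s.
With the tool pointing down it reaches from about 0.425 to 0.875 m from the base axis. Payload 4.7 kg.
Tool frame: the origin (TCP) lies midway between the tips of the shut fingers; the grasp point (between the pads) lies 19 mm behind it; z points along the fingers, y is the direction in which the jaws open and shut (so a half turn about z gives the same grasp; the last joint's range is limited). The gripper opens to 87 mm and grips with 3 to 60 N. Pads are 19 mm wide; open, the fingers measure 117 mm over their backs; the gripper's body (75 mm by 190 mm) begins 51 mm behind the grasp point.
Start: joints at [1.315, 0.321, -0.07, 1.45, 0.023, 1.371, -0.057], TCP at [0.173, -0.627, 0.223] pointing down, gripper open.
Joint ranges: [-2.86, 2.86], [-0.3, 2.09], [-1.38, 1.24], [0.06, 2.45], [-1.56, 4.7], [0.09, 2.05], [-2.69, 2.69]. Speed limits (rad/s): [2.57, 2.57, 3.14, 3.14, 3.14, 3.14, 3.14].

## Interface

Orientations are given as a rotation vector (axis times angle).
In Python, from bench import get_state, eyes, job gives the robot as it stands. The module is installed in compiled form; this text tells all that it offers.
- The arm moves only by the shell command python3 -m jog 'ROWS' [FORCE]. ROWS is JSON, a list that holds one entry, the list of rows, each a list of 5 numbers: the opening, from 0 (shut) to 1 (fully open), then the shift along the tool's x, y, z in units of 40 mm (1.0 is 40 mm), then the turn about the tool's z in units of 5 degrees (1.0 is 5 degrees). In form: [[[jaw, dx, dy, dz, turn], ...]]. A call has 1 to 10 rows; each row shifts and turns the commanded pose from where the row before left it, along the tool's axes as they then stand; what a row does not reach is not made up. A row lasts 1/8 s, in which the tool goes at most 62.5 mm and 10.7 degrees, less where a joint would pass 70% of its speed; a pose out of reach is approached as far as the arm can. A call is refused whole if a number of a shift passes 1 or a number of a turn 1, either way. A call with a gripper value outside its range is refused whole. The fingers move at their own pace and stop on an object; FORCE is the grip in N (left out, the last holds). Time passes only in rows, so rows that do not move let the fingers close. It gives the time, the measured TCP pose, the force and the opening at its end, in the units of the state.
- get_state(): the state, without advancing time (a new reading comes with each control period).
- eyes.get_image(name): name is "scene" or "top"; returns (picture, depth): 400x640x3 uint8, red, green, blue; 400x640 float32, m along the optical axis (not along the pixel's ray), 0 where there is no reading.
- eyes.camera_params(name): a dict with "camera_matrix" (3x3 intrinsics, pixels), "k1" (the pictures are not rectified: a ray, as slopes to the right and down, at radius r is drawn at 1 + k1 r^2 times it, then the intrinsics apply), "pose" (4x4, takes a point from camera to world coordinates). Camera axes: x right, y down, z forward; pixel columns grow to the right and rows downward; lengths in m; the calibration is good to about 2 mm. A picture is of the moment at which its call begins. camera_params takes no time and is no camera call.
- job.close_job(): hands the job in, once; it reports no verdict.
The state is a dict: "time": time; "joint_positions": joint angles; "qd": joint speeds; "joint_torque": joint torques, N m; "position": TCP position; "tool_rot": TCP orientation; "ft_force": force on the tool from outside, world axes, zero at the start; "torque": the same for the moment, N m; "grip_width": opening from 0.0 (shut) to 1.0 (fully open).
Only numpy, scipy, OpenCV 4.12 (cv2) and the standard library are available. Lean on these libraries where they do the work, as an engineer would, in place of code of your own. Each camera call takes 0.05 s, during which the arm holds its last target. There are 200 camera calls.

## Task

Take the long pin from the pin rest and stand it upright, fully down, in the bore of the knuckle on the jamb block, and let go of it. Then pick up the loose hinge leaf, slip its knuckle down over the pin, without ramming it, until it sits on the jamb's knuckle so that the holes line up, with the loose leaf upright and in one straight line with the fixed leaf, pointing away from the block. Finish while still gripping the leaf and holding it steady there; leave the short pin, the jaw insert, the check weight and the pendulum striker where they are.

Things in the scene. Friction and masses are not known exactly. Their poses are not given: they have to be found in the camera images.
- jamb: Jamb block, fixed to the worktop: dark base plate 70 x 118 x 10 mm, steel knuckle (outside 26 mm, bore 14 mm), a steel fixed leaf 8 mm thick running from the knuckle along +y to y = 82 mm, screwed to an aluminium block; nothing stands higher than 43 mm. Origin on the bore axis at worktop height, z up.
- jamb_mouth (a point): Centre of the upper mouth of the fixed knuckle's vertical bore, 42 mm above the worktop; the bore is 26 mm deep with a closed floor. Axes as jamb: z up, the fixed leaf lies along +y.
- leaf: Loose steel hinge leaf, 0.1 to 0.25 kg, standing upright on the worktop. Origin on the bore axis of its knuckle at the underside; z up along the bore. The knuckle is a tube 26 mm outside, 15 mm bore, 26 mm tall; the plate, 8 mm thick (x) and 46 mm tall, runs from the knuckle along -y to y = -62 mm. Its underside is level with the knuckle's. Aligned in the hinge its axes are parallel to those of jamb_mouth.
- leaf_centre (a point): Middle of the loose leaf's plate, half-way up (23 mm above its underside) and 36 mm from the bore axis along -y; axes as leaf. The place to grip it: across the 8 mm thickness (x).
- leaf_bore (a point): Centre of the lower mouth of the loose leaf's knuckle bore (same point as the origin of leaf).
- long_pin: The long steel pin: 12 mm diameter, 56 mm long, origin at the centre of its foot, z up; foot tapered to 7 mm over 4 mm, top to 6 mm over 6 mm. Stands in one of the two bores of the pin rest. Standing fully down in the jamb's bore, its foot is 26 mm below jamb_mouth and its top 30 mm above.
- long_pin_mid (a point): Middle of the long pin, half-way up (28 mm above its foot).
- short_pin_mid (a point): Middle of the short steel pin (12 mm diameter, 36 mm long), 18 mm above its foot; it stands in the other bore of the rest, 70 mm from the long pin, and stays there.
- pin_rest: Aluminium rest, 46 x 120 x 22 mm, fixed; origin at the centre of its underside. Two bores 13.5 mm wide and 16 mm deep, at y = -35 and +35 mm of its own frame.
- jaw_insert: Serrated grey steel jaw insert, 25 x 50 x 13 mm, lying on the worktop; stays there. Origin at the centre of its underside.
- check_weight: Cylindrical check weight with a knob, 28 mm wide, 46 mm tall; stays there. Origin at the centre of its underside.
- striker: Spare pendulum striker: chromed steel disc with a small side block, 68 x 84 x 22 mm, lying flat; stays there. Origin at the centre of its underside.
Not all that is in view belongs to the job. Leave any turquoise look-alike of the leaf alone.

How it is judged:
On the way, in this order (a step that is already met when the one before it is completed fails the run):
1. the long pin stands fully down in the jamb's bore, let go (horizontal distance between long_pin_mid and jamb_mouth below 0.004 m and z of long_pin in the frame of jamb_mouth below -0.0235 m and angle between long_pin's own z axis and vertical below 0.12 rad and contact force between the fingers and long_pin below 0.1 N), for 0.2 s.
2. the loose leaf, in the gripper, is over the pin with its knuckle on the jamb's knuckle (horizontal distance between leaf_bore and jamb_mouth below 0.0035 m and z of leaf_bore in the frame of jamb_mouth below 0.003 m and contact force between the fingers and leaf above 2 N), for 0.1 s.
At the end, for the whole second after the job is handed in: Long pin fully down in the jamb's bore (2.5 mm); loose knuckle on it, mouths within 3.5 mm sideways and 3 mm in height; leaf upright (0.09 rad), in line with the fixed leaf (0.1 rad) pointing away from the block, still gripped (over 2 N) and steady (all of step 2 and horizontal distance between long_pin_mid and jamb_mouth below 0.004 m and z of long_pin in the frame of jamb_mouth below -0.0235 m and angle between long_pin's own z axis and vertical below 0.12 rad and z of leaf_bore in the frame of jamb_mouth above -0.003 m and angle between leaf's own z axis and vertical below 0.09 rad and angle between the y axis of leaf and the y axis of jamb_mouth, either way round below 0.1 rad and y of leaf_centre in the frame of jamb_mouth below -0.025 m and linear speed of leaf below 0.02 m/s); the arm keeps its last pose, push and grip.
It fails at once if the leaf is rammed down on the pin or the jamb (over 60 N) (contact force between leaf and jamb above 60 N or contact force between leaf and long_pin above 60 N).
It fails at once if the short pin is moved or taken out of the rest (distance of short_pin_mid from where it was at the start of the episode above 0.015 m).
It fails at once if the jaw insert is disturbed (distance of jaw_insert from where it was at the start of the episode above 0.02 m).
It fails at once if the check weight is disturbed (distance of check_weight from where it was at the start of the episode above 0.02 m).
It fails at once if the pendulum striker is disturbed (distance of striker from where it was at the start of the episode above 0.02 m).
It also fails if it takes over 54 s, if anything falls off the work surface, if the arm or the gripper's body presses on something with over 40 N, if the wrist force passes 120 N, or if a joint passes its speed limit or range.

## Working session

There is one attempt and no reset: what is moved stays moved. The work goes in short steps, Python scripts to look and compute and a shell command to move; the robot and the scene stay as the last step left them, time stands still between calls to the robot, and variables do not carry over. Pictures are saved under pics/ and viewed, about 8 in all and at most 12, crops included, and the job is handed in when it is done.

```bash
mkdir -p pics; cat > h.py <<'E'
import numpy as np, cv2
from scipy.spatial.transform import Rotation as R
from bench import get_state, eyes, job
def cloud(name):
    img,d=eyes.get_image(name); p=eyes.camera_params(name); return img,d,p
def rays(p,uv):
    K=np.array(p["camera_matrix"]); uv=np.atleast_2d(uv).astype(float)
    q=np.c_[(uv[:,0]-K[0,2])/K[0,0],(uv[:,1]-K[1,2])/K[1,1]]
    s=q.copy()
    for _ in range(20): s=q/(1+p["k1"]*(s**2).sum(1))[:,None]
    return np.c_[s,np.ones(len(s))]
def onplane(p,uv,z):
    T=np.array(p["pose"]); r=rays(p,uv)@T[:3,:3].T; o=T[:3,3]
    return o+r*((z-o[2])/r[:,2])[:,None]
def pts(p,d):
    v,u=np.mgrid[:d.shape[0],:d.shape[1]]
    T=np.array(p["pose"]); r=rays(p,np.c_[u.ravel(),v.ravel()])*d.reshape(-1,1)
    return (r@T[:3,:3].T+T[:3,3]).reshape(*d.shape,3)
def proj(p,X):
    T=np.array(p["pose"]);K=np.array(p["camera_matrix"]); c=(np.atleast_2d(X)-T[:3,3])@T[:3,:3]
    s=c[:,:2]/c[:,2:]; s=s*(1+p["k1"]*(s**2).sum(1))[:,None]
    return s*[K[0,0],K[1,1]]+[K[0,2],K[1,2]]
E
python3 - <<'E'
from h import *
for n in("scene","top"):
    img,d,p=cloud(n); cv2.imwrite(f"pics/{n}0.png",img[:,:,::-1]); np.savez(f"{n}0.npz",img=img,d=d)
    print(n,np.round(np.array(p["pose"]),3).tolist(),np.array(p["camera_matrix"]).tolist(),p["k1"])
s=get_state(); print(s["time"],s["position"],s["tool_rot"],s["grip_width"],s["ft_force"])
print(R.from_rotvec(s["tool_rot"]).as_matrix().round(3))
E
```

```text
scene [[-0.778, -0.343, 0.526, 0.012], [-0.628, 0.446, -0.638, 0.625], [-0.016, -0.827, -0.563, 0.605], [0.0, 0.0, 0.0, 1.0]] [[430.9031870558838, 0.0, 322.3361800976602], [0.0, 430.9031870558838, 200.39795209818968], [0.0, 0.0, 1.0]] -0.0451946848777136
top [[0.023, -0.998, 0.063, 0.476], [-1.0, -0.023, -0.003, -0.03], [0.005, -0.063, -0.998, 1.455], [0.0, 0.0, 0.0, 1.0]] [[497.6737458899807, 0.0, 321.7824281933281], [0.0, 497.6737458899807, 205.17271368519098], [0.0, 0.0, 1.0]] -0.13310535658771838
0.1 [ 0.17304136 -0.62603826  0.2215752 ] [-3.11140155e+00 -4.22252855e-01  5.21583038e-04] 0.9974642385626294 [ 0.57682898 -0.1682272  -0.55392237]
[[ 0.964  0.267 -0.001]
 [ 0.267 -0.964  0.002]
 [-0.    -0.002 -1.   ]]
```

View pics/scene0.png

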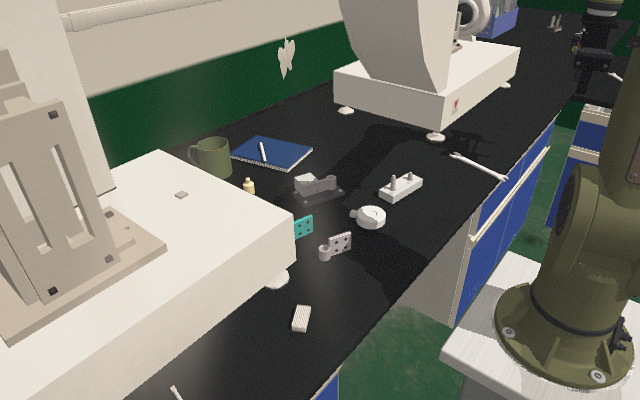

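View pics/top0.png

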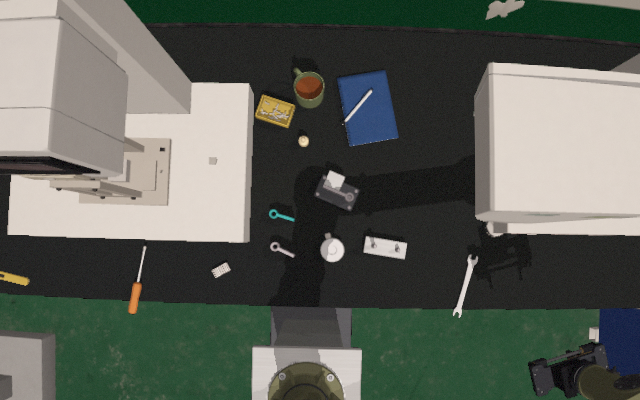

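The gray leaf is at top (283,250) / scene (335,246). The turquoise look-alike is at top (282,215) and stays put. The jamb is at top (337,190), the rest at (385,247), with the two pins at about (373,242) and (397,248). The striker is at (332,249), the jaw insert at (221,270) and the check weight at (304,141). Next I'll enlarge the view and take depth measurements.

```bash
python3 - <<'E'
from h import *
t=np.load("top0.npz"); s=np.load("scene0.npz")
a=cv2.resize(t["img"][160:280,250:420],None,fx=4.6,fy=4.6,interpolation=cv2.INTER_CUBIC)[:,:,::-1]
cv2.imwrite("pics/topc.png",a)
b=cv2.resize(s["img"][155:275,285:435],None,fx=5,fy=5,interpolation=cv2.INTER_CUBIC)[:,:,::-1]
cv2.imwrite("pics/scenec.png",b)
p=eyes.camera_params("top"); P=pts(p,t["d"])
for n,(u0,u1,v0,v1) in dict(rest=(360,410,230,262),jamb=(312,362,168,212),leaf=(266,300,240,262),turq=(265,300,205,225),striker=(316,348,232,266)).items():
    Q=P[v0:v1,u0:u1].reshape(-1,3); m=Q[:,2]>0.008
    print(n,m.sum(),Q[m].min(0).round(3),Q[m].max(0).round(3))
E
```

```text
rest 664 [ 0.419 -0.285  0.008] [ 0.5   -0.03   1.455]
jamb 939 [ 0.476 -0.149  0.008] [ 0.663 -0.006  1.455]
leaf 117 [ 0.411 -0.03   0.008] [0.476 0.112 1.455]
turq 106 [ 0.476 -0.03   0.008] [0.56  0.117 1.455]
striker 476 [ 0.397 -0.108  0.008] [ 0.487 -0.03   1.455]
```

View pics/topc.png

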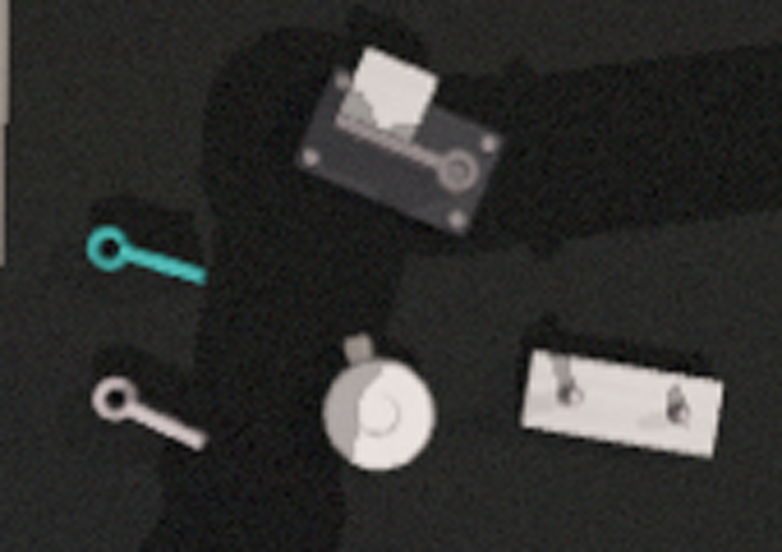

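View pics/scenec.png

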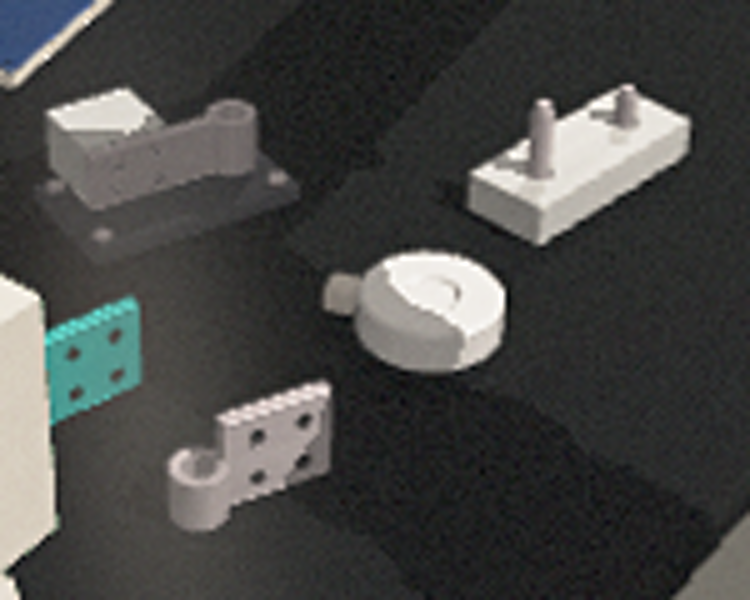

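Scene crop: the left pin, at (541,140), is clearly taller, so it is the long one. In the top view it is the left pin, around (374,246). The pinkish-gray leaf has its knuckle at top (275,246) with the plate running to (294,256), and it isn't turquoise, so it fits the description. The jamb knuckle is at top (349,197) with its leaf running left. Now the positions.

```bash
python3 - <<'E'
from h import *
t=np.load("top0.npz"); p=eyes.camera_params("top"); P=pts(p,t["d"]); P[t["d"]==0]=np.nan
img=t["img"].astype(int)
def sel(u0,u1,v0,v1,z0,z1,cond=None):
    v,u=np.mgrid[v0:v1,u0:u1]; Q=P[v0:v1,u0:u1]; m=(Q[...,2]>z0)&(Q[...,2]<z1)
    return Q[m],np.c_[u[m],v[m]]
print("table z",np.nanmedian(P[262:285,300:330,2]))
def pca(Q):
    c=Q[:,:2].mean(0); w,V=np.linalg.eigh(np.cov(Q[:,:2].T)); d=V[:,1]; return c.round(4),d.round(3),np.sqrt(w).round(4)
for n,a in dict(rest=(360,410,230,262,.014,.030),jamb=(312,362,168,212,.034,.052),jambbase=(312,362,168,212,.004,.018),leafplate=(266,300,240,262,.036,.056),leafknuckle=(266,300,240,262,.018,.034),pins=(360,410,230,262,.034,.075)).items():
    Q,uv=sel(*a); print(n,len(Q),pca(Q),Q[:,2].mean().round(4),uv.mean(0).round(1))
    if n=="pins": print(np.c_[uv,Q.round(4)])
# colour-based
u=lambda x,y:((x+.5)/4.6-.5+250,(y+.5)/4.6-.5+160)
for n,(x,y,z) in dict(jambk=(457,170,.042),leafk=(116,399,.026),leafend=(203,441,.046),plong=(570,393,.062),pshort=(678,411,.042),turqk=(108,247,.026)).items(): print(n,u(x,y),onplane(p,[u(x,y)],z).round(4))
# rest by rectangle
m=((img.sum(2)>330)[225:265,355:415]).astype(np.uint8); c=max(cv2.findContours(m,0,2)[0],key=cv2.contourArea)
bx=cv2.boxPoints(cv2.minAreaRect(c))+[355,225]; print(onplane(p,bx,.022).round(4), onplane(p,[bx.mean(0)],.022).round(4))
E
```

```text
table z 0.0003487477096562053
rest 606 (array([ 0.4484, -0.218 ]), array([0.127, 0.992]), array([0.0133, 0.0351])) 0.0222 [384.6 247.5]
jamb 374 (array([ 0.625 , -0.0722]), array([-0.72 , -0.694]), array([0.0138, 0.0256])) 0.0427 [335.6 184.5]
jambbase 785 (array([ 0.6025, -0.0759]), array([0.242, 0.97 ]), array([0.0284, 0.0391])) 0.0098 [336.3 193.4]
leafplate 53 (array([0.4294, 0.0677]), array([0.403, 0.915]), array([0.0024, 0.0151])) 0.0471 [284.6 252.2]
leafknuckle 45 (array([0.442 , 0.0951]), array([0.327, 0.945]), array([0.007, 0.017])) 0.027 [275.7 247.3]
pins 29 (array([ 0.4501, -0.2074]), array([0.106, 0.994]), array([0.003 , 0.0341])) 0.0509 [382.2 247. ]
[[ 3.730e+02  2.440e+02  4.581e-01 -1.812e-01  4.940e-02]
 [ 3.740e+02  2.440e+02  4.583e-01 -1.834e-01  5.540e-02]
 [ 3.720e+02  2.450e+02  4.552e-01 -1.787e-01  4.740e-02]
 [ 3.730e+02  2.450e+02  4.554e-01 -1.806e-01  5.570e-02]
 [ 3.740e+02  2.450e+02  4.555e-01 -1.831e-01  5.850e-02]
 [ 3.750e+02  2.450e+02  4.556e-01 -1.854e-01  6.280e-02]
 [ 3.760e+02  2.450e+02  4.556e-01 -1.890e-01  5.610e-02]
 [ 3.720e+02  2.460e
[... 1121 characters left out ...]
92e-01  3.410e-02]
 [ 3.980e+02  2.500e+02  4.424e-01 -2.540e-01  4.000e-02]
 [ 3.990e+02  2.500e+02  4.425e-01 -2.565e-01  4.220e-02]]
jambk (348.95652173913044, 196.56521739130434) [[ 0.5914 -0.111   0.042 ]]
leafk (274.82608695652175, 246.34782608695653) [[0.4447 0.0977 0.026 ]]
leafend (293.7391304347826, 255.47826086956522) [[0.4207 0.0418 0.046 ]]
plong (373.5217391304348, 245.04347826086956) [[ 0.4554 -0.1814  0.062 ]]
pshort (397.0, 248.95652173913044) [[ 0.4454 -0.2508  0.042 ]]
turqk (273.0869565217391, 213.30434782608697) [[0.5393 0.1053 0.026 ]]
[[ 0.4338 -0.1552  0.022 ]
 [ 0.4815 -0.1623  0.022 ]
 [ 0.4641 -0.2824  0.022 ]
 [ 0.4163 -0.2752  0.022 ]] [[ 0.449  -0.2187  0.022 ]]
```

```bash
python3 - <<'E'
from h import *
t=np.load("top0.npz"); p=eyes.camera_params("top"); P=pts(p,t["d"])
for u,v in [(478,150),(478,210),(500,222),(540,225),(600,225),(530,240),(245,235),(245,150),(600,330),(560,370)]: print(u,v,P[v,u].round(3))
# jamb orientation from base plate outline
img=t["img"].astype(int); Q=P[165:215,308:368]; m=((Q[...,2]>.005)&(Q[...,2]<.06)).astype(np.uint8)
c=max(cv2.findContours(m,0,2)[0],key=cv2.contourArea); r=cv2.minAreaRect(c); bx=cv2.boxPoints(r)+[308,165]
W=onplane(p,bx,.01); print(W.round(4), np.linalg.norm(np.diff(W,axis=0),axis=1).round(3)); e=np.diff(W,axis=0); print(np.degrees(np.arctan2(e[:,0],e[:,1])).round(1))
# rows needed helper
s=get_state(); Rm=R.from_rotvec(s["tool_rot"]).as_matrix()
for g in [(0.26,-.40),(.37,-.28),(.4531,-.1836)]: print(g,(Rm.T@(np.r_[g,.2]-s["position"])/.04).round(2))
E
```

```text
478 150 [ 0.64  -0.316  0.569]
478 210 [ 0.529 -0.313  0.576]
500 222 [ 0.526 -0.529  0.101]
540 225 [ 0.518 -0.623  0.151]
600 225 [ 0.522 -0.802  0.148]
530 240 [ 0.478 -0.656  0.01 ]
245 235 [0.475 0.171 0.118]
245 150 [0.7   0.173 0.151]
600 330 [ 0.088 -1.267 -0.627]
560 370 [ 0.189 -0.57   0.387]
[[ 0.5933 -0.0039  0.01  ]
 [ 0.6764 -0.0383  0.01  ]
 [ 0.6289 -0.1516  0.01  ]
 [ 0.5462 -0.1168  0.01  ]] [0.09  0.123 0.09 ]
[ 112.5 -157.3  -67.2]
(0.26, -0.4) [ 3.6  -4.87  0.55]
(0.37, -0.28) [ 7.05 -7.02  0.55]
(0.4531, -0.1836) [ 9.7  -8.79  0.55]
```

```bash
python3 -m jog '[[[0.9,0.52,-0.7,0,0],[0.9,0.52,-0.7,0,0],[0.9,0.52,-0.7,0,0],[0.9,0.52,-0.7,0,0],[0.9,0.52,-0.7,0,0],[0.9,0.52,-0.7,0,0],[0.9,0.52,-0.7,0,0],[0.9,0.6,-0.4,0,0],[0.9,0.6,-0.4,0,0],[0.9,0.6,-0.4,0,0]]]' 20
python3 -m jog '[[[0.9,0.6,-0.4,0,0],[0.9,0.6,-0.4,0,0],[0.9,0.6,-0.4,0,0],[0.9,0.6,-0.4,0,0],[0.9,0.6,-0.4,0,0],[0.9,0.6,-0.4,0,0],[0.9,0.6,-0.4,0,0],[0.9,0,0,0.5,0],[0.9,0,0,0.5,0],[0.9,0,0,0,0]]]'
python3 -m jog '[[[0.9,0,0,0.5,-1],[0.9,0,0,0.5,-1],[0.9,0,0,0.3,-1],[0.9,0,0,0,-1],[0.9,0,0,0,-1],[0.9,0,0,0,-1],[0.9,0,0,0,-1],[0.9,0,0,0,-1],[0.9,0,0,0,-1],[0.9,0,0,0,-1]]]'
cat >> h.py <<'E'
def where(g=None,yaw=None):
    s=get_state(); Rm=R.from_rotvec(s["tool_rot"]).as_matrix(); print("t",round(s["time"],2),"pos",np.round(s["position"],4),"F",np.round(s["ft_force"],1),"jaw",round(s["grip_width"],3),"tilt",Rm[:,2].round(3),"tool y deg",np.degrees(np.arctan2(Rm[1,1],Rm[0,1])).round(1),"q7",round(s["joint_positions"][6],2))
    if g is not None: print("go",g,"units",(Rm.T@(np.array(g)-s["position"])/.04).round(3))
E
python3 -c "
from h import *
where((.4535,-.1836,.10))"
```

```text
time: 1.35
position: [0.3182, -0.3324, 0.2223]
tool_rot: [-3.113, -0.422, 0.001]
ft_force: [-0.3, 1.0, -1.1]
grip_width: 0.899
time: 2.6
position: [0.4486, -0.18, 0.1809]
tool_rot: [-3.111, -0.423, 0.005]
ft_force: [-0.2, 0.8, 0.8]
grip_width: 0.9
time: 3.85
position: [0.4504, -0.181, 0.1315]
tool_rot: [2.64, 1.701, 0.001]
ft_force: [-1.0, -0.6, -0.4]
grip_width: 0.903
t 3.85 pos [ 0.4504 -0.181   0.1315] F [-1.  -0.6 -0.4] jaw 0.903 tilt [ 0.001 -0.001 -1.   ] tool y deg -24.4 q7 -0.13
go (0.4535, -0.1836, 0.1) units [-0.028  0.097  0.787]
```

```bash
python3 -m jog '[[[0.9,-0.03,0.1,0.5,0],[0.9,0,0,0.5,0],[0.6,0,0,0.4,0],[0.6,0,0,0,0],[0.6,0,0,0,0]]]'
python3 - <<'E'
from h import *
where((.4535,-.1836,.036))
img,d,p=cloud("scene"); cv2.imwrite("pics/s1.png",cv2.resize(img[120:240,320:480],None,fx=5,fy=5,interpolation=cv2.INTER_CUBIC)[:,:,::-1])
s=get_state(); q=s["position"]
for X in [q,(.4535,-.1836,.062),(.4535,-.1836,.022)]:
    uv=proj(p,X)[0]; print(X,uv.round(1),"crop",((uv-[320,120])*5).round(0))
E
```

```text
time: 4.47
position: [0.4537, -0.1835, 0.0753]
tool_rot: [2.642, 1.698, 0.001]
ft_force: [0.6, 0.2, -0.1]
grip_width: 0.659
t 4.47 pos [ 0.4537 -0.1835  0.0753] F [ 0.6  0.2 -0.1] jaw 0.659 tilt [ 0.001 -0.001 -1.   ] tool y deg -24.5 q7 -0.18
go (0.4535, -0.1836, 0.036) units [-0.003 -0.005  0.981]
[ 0.4538185  -0.1836386   0.07541722] [393.3 169.5] crop [366. 247.]
(0.4535, -0.1836, 0.062) [393.  174.3] crop [365. 271.]
(0.4535, -0.1836, 0.022) [391.8 188. ] crop [359. 340.]
```

View pics/s1.png

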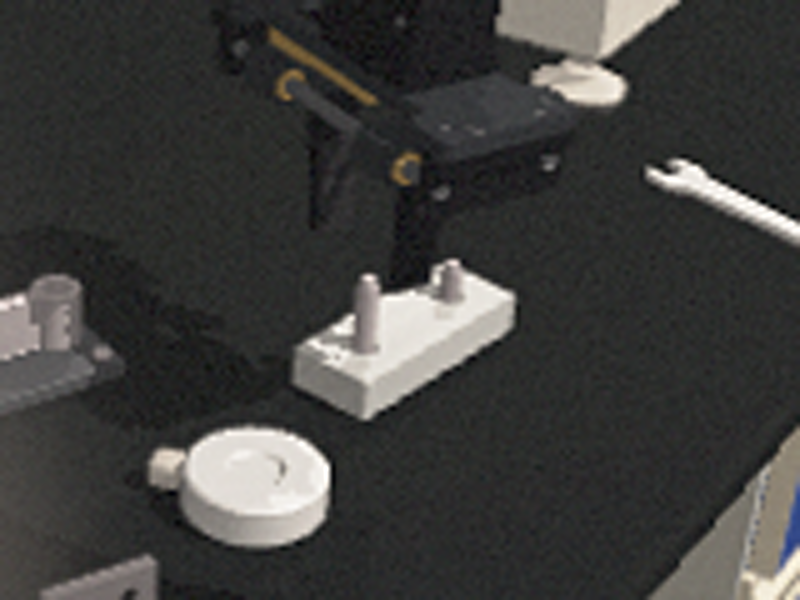

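Pin top at crop (369,274), within about 1.5 mm of the prediction at (365,271). The fingertips at (318,228) and (415,280) straddle it. I'll descend and close.

```bash
python3 -m jog '[[[0.5,0,0,0.5,0],[0.4,0,0,0.48,0],[0.3,0,0,0,0],[0.24,0,0,0,0],[0.2,0,0,0,0],[0.17,0,0,0,0],[0.14,0,0,0,0],[0.1,0,0,0,0],[0.05,0,0,0,0],[0,0,0,0,0]]]' 25
python3 -m jog '[[[0,0,0,0,0],[0,0,0,0,0],[0,0,0,-0.1,0],[0,0,0,-0.2,0],[0,0,0,-0.3,0]]]'
python3 -m jog '[[[0,0,0,-0.5,0],[0,0,0,-0.5,0],[0,0,0,-0.5,0],[0,0,0,-0.4,0],[0,0,0,0,0],[0,0,0,0,0]]]'
python3 -c "
from h import *
where((.591,-.111,.11))
g=np.array((.591,-.111,0.05))
p=eyes.camera_params('scene'); print(proj(p,[g]))
img,d,p=cloud('scene'); cv2.imwrite('pics/s2.png',cv2.resize(img[100:220,280:440],None,fx=5,fy=5,interpolation=cv2.INTER_CUBIC)[:,:,::-1])"
```

```text
time: 5.78
position: [0.4533, -0.1835, 0.0355]
tool_rot: [2.642, 1.698, 0.0]
ft_force: [-0.1, -0.2, 1.8]
grip_width: 0.129
time: 6.4
position: [0.4526, -0.1831, 0.0597]
tool_rot: [-2.642, -1.698, 0.001]
ft_force: [0.6, -0.2, 0.6]
grip_width: 0.13
time: 7.15
position: [0.4526, -0.1832, 0.1348]
tool_rot: [-2.642, -1.698, 0.001]
ft_force: [0.4, -0.3, -1.0]
grip_width: 0.13
t 7.15 pos [ 0.4526 -0.1832  0.1348] F [ 0.4 -0.3 -1. ] jaw 0.13 tilt [-0.001  0.    -1.   ] tool y deg -24.5 q7 -0.13
go (0.591, -0.111, 0.11) units [3.08  2.398 0.617]
[[330.50034444 173.13725083]]
```

View pics/s2.png

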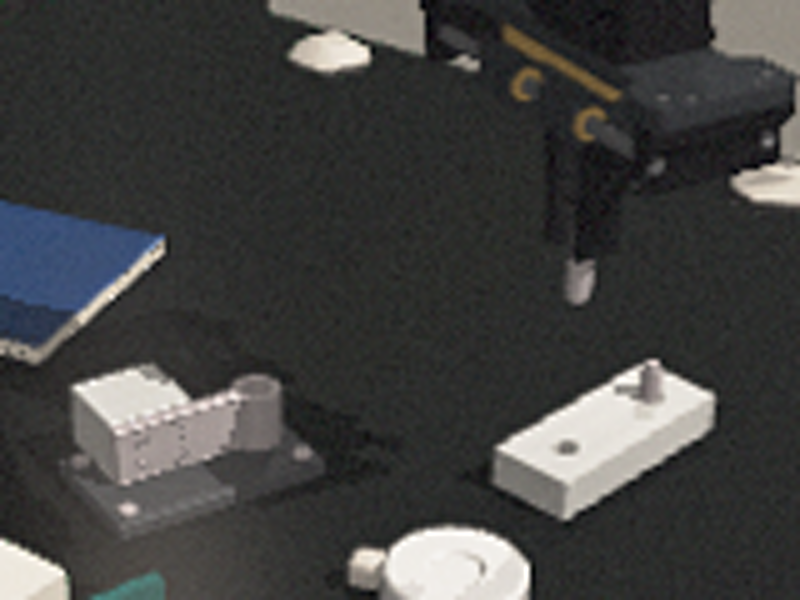

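```bash
python3 - <<'E'
from h import *
p=eyes.camera_params('scene'); c=lambda x,y:[((x+.5)/5-.5+280,(y+.5)/5-.5+100)]
print("mouth",onplane(p,c(257,384),.042)); print("foot",onplane(p,c(578,300),.1048),"pred pix",((proj(p,(.4526,-.1832,.1048))-[280,100])*5))
print("rest bore",onplane(p,c(568,447),.022)); print("shortpin top", onplane(p,c(652,362),.042))
E
```

```text
mouth [[ 0.58840393 -0.10965249  0.042     ]]
foot [[ 0.4500323  -0.18190048  0.1048    ]] pred pix [[572.76128752 295.37681474]]
rest bore [[ 0.448385   -0.18198104  0.022     ]]
shortpin top [[ 0.4411823  -0.24966887  0.042     ]]
```

```bash
python3 -m jog '[[[0,0.4,0.3,0,0],[0,0.4,0.3,0,0],[0,0.4,0.3,0,0],[0,0.4,0.3,0,0],[0,0.4,0.3,0.1,0],[0,0.4,0.3,0.2,0],[0,0.4,0.3,0.3,0],[0,0.28,0.3,0.4,0],[0,0,0,0.2,0],[0,0,0,0,0]]]'
python3 - <<'E'
from h import *
where((.5912,-.111,.05))
img,d,p=cloud('scene'); cv2.imwrite('pics/s3.png',cv2.resize(img[130:200,290:380],None,fx=8,fy=8,interpolation=cv2.INTER_CUBIC)[:,:,::-1])
q=get_state()["position"]
for X in [q-[0,0,.030],(.5912,-.111,.042)]: print(((proj(p,X)-[290,130])*8+3.5).round(0))
E
```

```text
time: 8.45
position: [0.5901, -0.1114, 0.0859]
tool_rot: [-2.641, -1.697, 0.004]
ft_force: [0.5, -0.6, -0.6]
grip_width: 0.128
t 8.45 pos [ 0.5901 -0.1114  0.0859] F [ 0.5 -0.6 -0.6] jaw 0.128 tilt [-0.003  0.    -1.   ] tool y deg -24.5 q7 -0.47
go (0.5912, -0.111, 0.05) units [0.02  0.023 0.899]
[[329. 329.]]
[[327. 370.]]
```

View pics/s3.png

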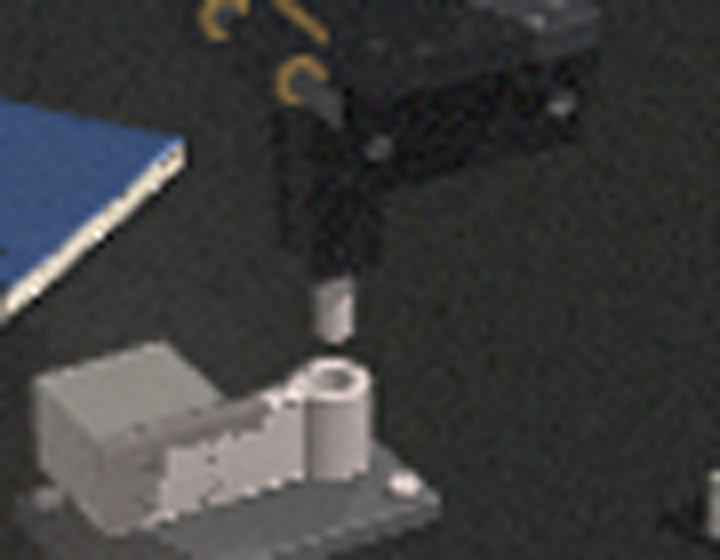

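Held pin foot at crop (335,337), mouth at (334,379). Both are offset the same way from the prediction, so they're aligned to within about 1 mm. Lowering gently.

```bash
python3 -m jog '[[[0,0.02,0.02,0.1,0],[0,0,0,0.15,0],[0,0,0,0.15,0],[0,0,0,0.15,0],[0,0,0,0,0]]]'
python3 -c "
from h import *
where((.5912,-.111,.046))"
```

```text
time: 9.12
position: [0.592, -0.1107, 0.0645]
tool_rot: [-2.642, -1.698, 0.002]
ft_force: [-0.4, 1.1, -0.5]
grip_width: 0.125
t 9.12 pos [ 0.592  -0.1107  0.0645] F [-0.4  1.1 -0.5] jaw 0.125 tilt [-0.001  0.    -1.   ] tool y deg -24.5 q7 -0.48
go (0.5912, -0.111, 0.046) units [-0.015 -0.015  0.462]
```

```bash
python3 -m jog '[[[0,0,0,0.15,0],[0,0,0,0.15,0],[0,0,0,0.1,0],[0,0,0,0.03,0],[0,0,0,0,0],[0,0,0,0,0]]]'
python3 -c "
from h import *
where((.5912,-.111,.046))"
```

```text
time: 9.88
position: [0.5922, -0.1106, 0.0477]
tool_rot: [-2.642, -1.698, 0.001]
ft_force: [-2.3, 0.5, -1.6]
grip_width: 0.128
t 9.88 pos [ 0.5922 -0.1106  0.0477] F [-2.3  0.5 -1.6] jaw 0.128 tilt [-0.001  0.    -1.   ] tool y deg -24.5 q7 -0.49
go (0.5912, -0.111, 0.046) units [-0.019 -0.018  0.043]
```

```bash
python3 -m jog '[[[0.15,-0.01,-0.01,0,0],[0.2,0,0,0,0],[0.3,0,0,0,0],[0.4,0,0,0,0],[0.5,0,0,0,0],[0.6,0,0,-0.3,0],[0.6,0,0,-0.5,0],[0.6,0,0,-0.5,0],[0.6,0,0,-0.5,0],[0.6,0,0,-0.5,0]]]'
python3 -c "
from h import *
where((.4303,.0647,.13))"
```

```text
time: 11.12
position: [0.5924, -0.111, 0.1421]
tool_rot: [2.642, 1.698, 0.001]
ft_force: [0.9, -0.9, 0.1]
grip_width: 0.598
t 11.12 pos [ 0.5924 -0.111   0.1421] F [ 0.9 -0.9  0.1] jaw 0.598 tilt [ 0.001 -0.001 -1.   ] tool y deg -24.5 q7 -0.44
go (0.4303, 0.0647, 0.13) units [ 2.313 -5.511  0.296]
```

```bash
python3 -m jog '[[[0.6,0.25,-0.6,0,0],[0.6,0.25,-0.6,0,0],[0.6,0.25,-0.6,0,0],[0.6,0.25,-0.6,0,0],[0.6,0.25,-0.6,0,0],[0.6,0.25,-0.6,0,0],[0.6,0.25,-0.6,0,0],[0.6,0.25,-0.6,0,0],[0.6,0.3,-0.7,0,0],[0.6,0,0,0,0]]]'
python3 - <<'E'
from h import *
where((.4303,.0647,.08))
a,d,p=cloud("top"); b,d2,p2=cloud('scene'); np.savez("s4.npz",img=a,d=d)
A=cv2.resize(a[175:215,310:370],None,fx=6.5,fy=6.5,interpolation=cv2.INTER_CUBIC); B=cv2.resize(b[130:260,280:380],None,fx=4.6,fy=4.6,interpolation=cv2.INTER_CUBIC)
H=max(A.shape[0],B.shape[0]); C=np.zeros((H,A.shape[1]+B.shape[1],3),np.uint8); C[:A.shape[0],:A.shape[1]]=A; C[:B.shape[0],A.shape[1]:]=B
print(A.shape,B.shape); cv2.imwrite("pics/s4.png",C[:,:,::-1])
P=pts(p,d)[185:210,335:365].reshape(-1,3); print(P[P[:,2]>.05].round(4))
E
```

```text
time: 12.38
position: [0.4294, 0.0657, 0.1409]
tool_rot: [2.638, 1.702, -0.0]
ft_force: [0.5, -0.2, -0.9]
grip_width: 0.598
t 12.38 pos [0.4294 0.0657 0.1409] F [ 0.5 -0.2 -0.9] jaw 0.598 tilt [ 0.001 -0.002 -1.   ] tool y deg -24.3 q7 -0.58
go (0.4303, 0.0647, 0.08) units [-0.01   0.029  1.523]
(260, 390, 3) (598, 460, 3)
[[ 0.4764 -0.0296  1.4551]
 [ 0.5964 -0.1094  0.0692]
 [ 0.5965 -0.1122  0.0694]
 [ 0.5935 -0.1067  0.0692]
 [ 0.5934 -0.1093  0.0712]
 [ 0.5931 -0.1118  0.0762]
 [ 0.5938 -0.1151  0.0683]
 [ 0.5903 -0.1064  0.0741]
 [ 0.5899 -0.1089  0.0805]
 [ 0.5906 -0.1121  0.0727]
 [ 0.5911 -0.1153  0.0667]
 [ 0.5884 -0.1071  0.0635]
 [ 0.588  -0.1096  0.0693]
 [ 0.5881 -0.1124  0.0683]
 [ 0.5882 -0.1152  0.0685]
 [ 0.4764 -0.0296  1.4551]
 [ 0.5862 -0.1076  0.0556]
 [ 0.586  -0.1102  0.0592]
 [ 0.586  -0.113   0.0591]
 [ 0.4764 -0.0296  1.4551]
 [ 0.4764 -0.0296  1.4551]]
```

View pics/s4.png

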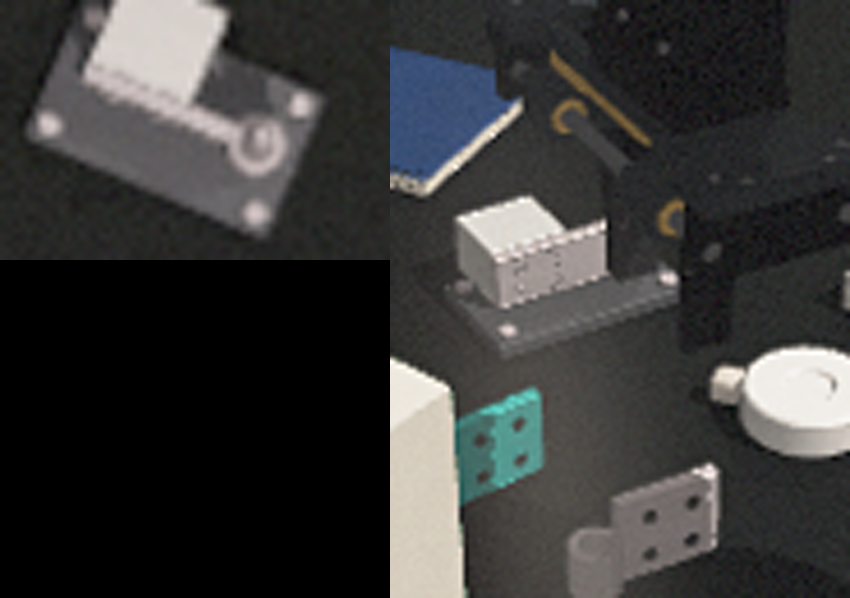

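Pin is in the jamb knuckle, with its top at crop (257,140) in the top view and height about 0.071. The leaf is still standing under the gripper at crop (650,525). Descending on it.

```bash
python3 -m jog '[[[0.6,0,0.02,0.6,0],[0.6,0,0,0.6,0],[0.6,0,0,0.5,0],[0.6,0,0,0,0]]]'
python3 - <<'E'
from h import *
where((.430,.0655,.007))
b,d2,p2=cloud('scene')
cv2.imwrite("pics/s5.png",cv2.resize(b[190:270,280:400],None,fx=6,fy=6,interpolation=cv2.INTER_CUBIC)[:,:,::-1])
q=get_state()["position"]; print(((proj(p2,[q,(.430,.0655,.046),(.4445,.0977,.026)])-[280,190])*6+2.5).round(0))
E
```

```text
time: 12.98
position: [0.4302, 0.0631, 0.0711]
tool_rot: [-2.642, -1.696, 0.003]
ft_force: [0.1, -0.2, 0.6]
grip_width: 0.599
t 12.97 pos [0.4302 0.0631 0.0711] F [ 0.1 -0.2  0.6] jaw 0.599 tilt [-0.003  0.001 -1.   ] tool y deg -24.6 q7 -0.66
go (0.43, 0.0655, 0.007) units [ 0.053 -0.025  1.603]
[[360. 199.]
 [358. 264.]
 [268. 339.]]
```

View pics/s5.png

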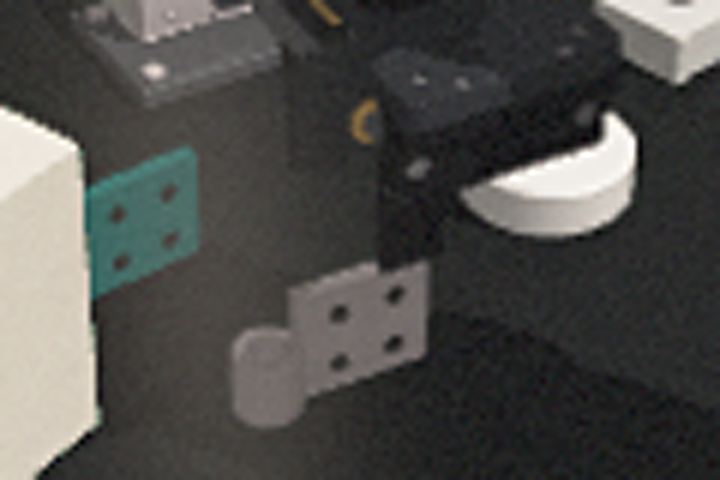

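Leaf mid-top is at crop (360,275), predicted (358,264); the fingers straddle the plate. Descending and gripping.

```bash
python3 -m jog '[[[0.6,0.05,-0.02,0.5,0],[0.6,0,0,0.5,0],[0.5,0,0,0.4,0],[0.4,0,0,0.2,0],[0.3,0,0,0,0]]]' 40
python3 -c "
from h import *
where((.43,.0655,.007))"
python3 -m jog '[[[0.25,0,0,0,0],[0.2,0,0,0,0],[0.16,0,0,0,0],[0.12,0,0,0,0],[0.09,0,0,0,0],[0.06,0,0,0,0],[0,0,0,0,0],[0,0,0,0,0],[0,0,0,0,0],[0,0,0,0,0]]]'
python3 -c "
from h import *
where((.43,.0655,.007))"
```

```text
time: 13.65
position: [0.431, 0.0659, 0.008]
tool_rot: [-2.642, -1.698, 0.001]
ft_force: [0.4, 0.3, 0.5]
grip_width: 0.372
t 13.65 pos [0.431  0.0659 0.008 ] F [0.4 0.3 0.5] jaw 0.372 tilt [-0.001  0.    -1.   ] tool y deg -24.5 q7 -0.77
go (0.43, 0.0655, 0.007) units [-0.02  -0.019  0.025]
time: 14.9
position: [0.4313, 0.0658, 0.0081]
tool_rot: [2.643, 1.698, 0.001]
ft_force: [-1.0, 1.0, 0.1]
grip_width: 0.092
t 14.9 pos [0.4313 0.0658 0.0081] F [-1.   1.   0.1] jaw 0.092 tilt [ 0.001 -0.    -1.   ] tool y deg -24.5 q7 -0.77
go (0.43, 0.0655, 0.007) units [-0.02  -0.027  0.027]
```

```bash
python3 -m jog '[[[0,0,0,-0.2,0],[0,0,0,-0.4,0],[0,0,0,-0.5,0],[0,0,0,-0.6,0],[0,0,0,-0.6,0],[0,0,0,-0.6,0],[0,0,0,-0.4,-0.25],[0,0,0,0,-0.25],[0,0,0,0,0]]]'
python3 -c "
from h import *
where((.578,-.143,.14))"
```

```text
time: 16.02
position: [0.4307, 0.0658, 0.14]
tool_rot: [2.605, 1.756, -0.001]
ft_force: [-0.2, -0.6, -2.2]
grip_width: 0.089
t 16.02 pos [0.4307 0.0658 0.14  ] F [-0.2 -0.6 -2.2] jaw 0.089 tilt [-0. -0. -1.] tool y deg -22.0 q7 -0.54
go (0.578, -0.143, 0.14) units [-3.459e+00  5.371e+00  1.000e-03]
```

```bash
python3 -m jog '[[[0,-0.35,0.54,0,0],[0,-0.35,0.54,0,0],[0,-0.35,0.54,0,0],[0,-0.35,0.54,0,0],[0,-0.35,0.54,0,0],[0,-0.35,0.54,0,0],[0,-0.35,0.54,0,0],[0,-0.35,0.54,0,0],[0,-0.35,0.54,0,0],[0,-0.31,0.51,0,0]]]'
python3 -m jog '[[[0,0,0,0.4,0],[0,0,0,0.4,0],[0,0,0,0.2,0],[0,0,0,0,0],[0,0,0,0,0]]]'
python3 - <<'E'
from h import *
where((.578,-.143,.06))
a,d,p=cloud("top"); b,d2,p2=cloud('scene'); np.savez("s6.npz",img=a,d=d,simg=b,sd=d2)
A=cv2.resize(a[165:225,315:380],None,fx=5,fy=5,interpolation=cv2.INTER_CUBIC); B=cv2.resize(b[120:200,290:365],None,fx=6,fy=6,interpolation=cv2.INTER_CUBIC)
H=max(A.shape[0],B.shape[0]); C=np.zeros((H,A.shape[1]+B.shape[1],3),np.uint8); C[:A.shape[0],:A.shape[1]]=A; C[:B.shape[0],A.shape[1]:]=B
print(A.shape,B.shape); cv2.imwrite("pics/s6.png",C[:,:,::-1])
q=get_state()["position"]; k=q+[.0131,.0324,-.008]
for X in [k,k+[0,0,.026],(.5912,-.111,.072),(.5912,-.111,.042)]: print(((proj(p2,X)-[290,120])*6+2.5+[A.shape[1],0]).round(0),((proj(p,X)-[315,165])*5+2).round(0))
E
```

```text
time: 17.27
position: [0.5783, -0.1455, 0.1384]
tool_rot: [-2.606, -1.753, 0.002]
ft_force: [-0.1, -0.8, -2.0]
grip_width: 0.088
time: 17.9
position: [0.5785, -0.1427, 0.1007]
tool_rot: [2.604, 1.756, 0.001]
ft_force: [-0.2, 0.2, -1.0]
grip_width: 0.088
t 17.9 pos [ 0.5785 -0.1427  0.1007] F [-0.2  0.2 -1. ] jaw 0.088 tilt [ 0.001 -0.    -1.   ] tool y deg -22.0 q7 -0.36
go (0.578, -0.143, 0.06) units [-0.012 -0.01   1.017]
(300, 325, 3) (480, 450, 3)
[[568. 231.]] [[176. 152.]]
[[567. 175.]] [[179. 148.]]
[[570. 276.]] [[175. 156.]]
[[570. 338.]] [[172. 160.]]
```

View pics/s6.png

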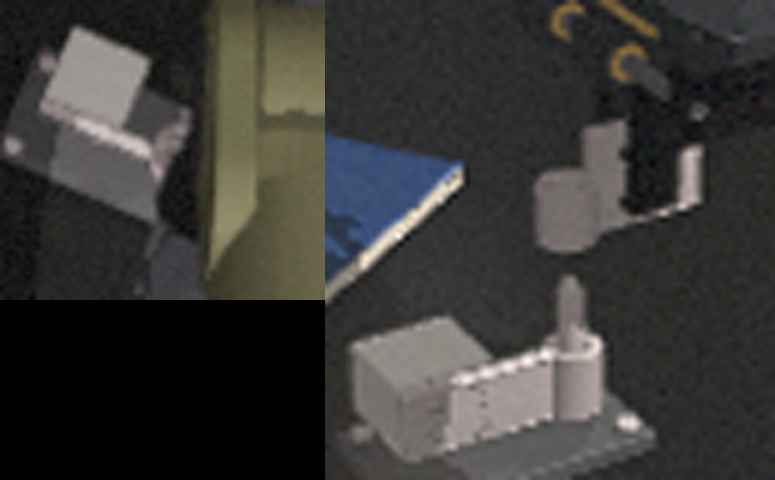

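```bash
cat > fit.py <<'E'
from h import *
from scipy.optimize import least_squares
def fit(Q,r,c0):
    f=lambda c:np.hypot(*(Q[:,:2]-c).T)-r
    o=least_squares(f,c0,loss="soft_l1",f_scale=.001); return o.x.round(4),len(Q),np.abs(f(o.x)).mean().round(4)
E
python3 - <<'E'
from fit import *
s=np.load("s6.npz"); p=eyes.camera_params("scene"); P=pts(p,s["sd"])
Q=P[120:200,290:365].reshape(-1,3)
def near(c,r,z0,z1): return Q[(np.hypot(*(Q[:,:2]-c).T)<r)&(Q[:,2]>z0)&(Q[:,2]<z1)]
c=np.array([.590,-.110])
# leaf knuckle: exclude plate side (y lower)
k=near(c,.02,.097,.116); k=k[(k[:,:2]-c)@[.375,.927]>-.006]; print("leafk",fit(k,.013,c))
n=near(c,.010,.046,.068); print("pin",fit(n,.006,c), "pin zmax",near(c,.010,.046,.085)[:,2].max())
j=near(c,.02,.014,.040); j=j[(j[:,:2]-c)@[.375,.927]<.006]; print("jambk",fit(j,.013,c))
E
```

```text
leafk (array([ 0.5903, -0.1093]), 82, np.float64(0.0019))
pin (array([ 0.5899, -0.1116]), 35, np.float64(0.0014)) pin zmax 0.06909152371675786
jambk (array([ 0.5906, -0.1103]), 59, np.float64(0.0021))
```

```bash
python3 -m jog '[[[0,-0.04,0,0.15,0],[0,0,0,0.15,0],[0,0,0,0.15,0],[0,0,0,0.1,0],[0,0,0,0.1,0],[0,0,0,0.1,0],[0,0,0,0,0]]]'
python3 -c "
from h import *
where((.5777,-.144,.0505))"
```

```text
time: 18.88
position: [0.5774, -0.1444, 0.0697]
tool_rot: [-2.605, -1.756, 0.001]
ft_force: [0.2, -0.1, -0.3]
grip_width: 0.085
t 18.88 pos [ 0.5774 -0.1444  0.0697] F [ 0.2 -0.1 -0.3] jaw 0.085 tilt [-0.001  0.    -1.   ] tool y deg -22.0 q7 -0.37
go (0.5777, -0.144, 0.0505) units [0.013 0.004 0.481]
```

```bash
python3 -m jog '[[[0,0,0,0.1,0],[0,0,0,0.1,0],[0,0,0,0.1,0],[0,0,0,0.08,0],[0,0,0,0,0]]]'
python3 -c "
from h import *
where((.5777,-.144,.0505))
b,d2,p2=cloud('scene'); np.savez('s7.npz',simg=b,sd=d2)
cv2.imwrite('pics/s7.png',cv2.resize(b[125:205,285:385],None,fx=7,fy=7,interpolation=cv2.INTER_CUBIC)[:,:,::-1])"
```

```text
time: 19.5
position: [0.5774, -0.1444, 0.0546]
tool_rot: [-2.605, -1.756, 0.001]
ft_force: [1.2, 0.7, -0.6]
grip_width: 0.087
t 19.5 pos [ 0.5774 -0.1444  0.0546] F [ 1.2  0.7 -0.6] jaw 0.087 tilt [-0.001  0.    -1.   ] tool y deg -22.0 q7 -0.38
go (0.5777, -0.144, 0.0505) units [0.013 0.003 0.102]
```

View pics/s7.png

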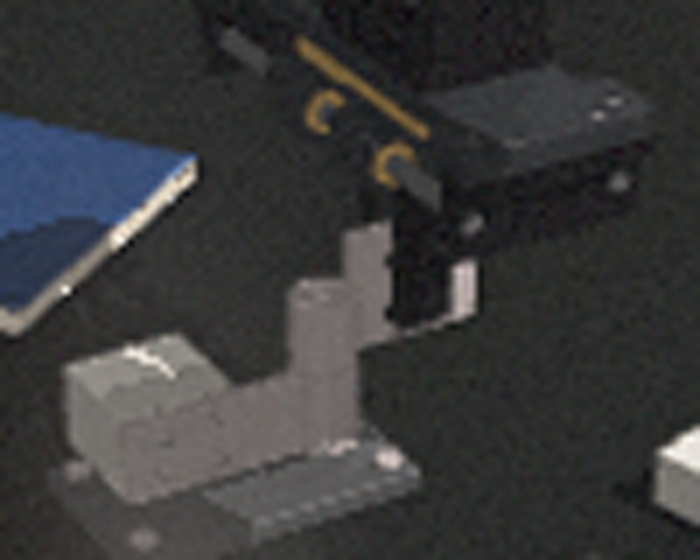

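The leaf knuckle, crop (320,330), sits right above the jamb knuckle and in line with it. I'll lower the last 3–4 mm until light contact.

```bash
python3 -m jog '[[[0,0,0,0.04,0],[0,0,0,0.03,0],[0,0,0,0.02,0],[0,0,0,0,0],[0,0,0,0,0]]]'
python3 -c "
from h import *
where((.5777,-.144,.0505))"
```

```text
time: 20.18
position: [0.5777, -0.1445, 0.0514]
tool_rot: [2.605, 1.756, -0.0]
ft_force: [-0.2, 0.4, -2.1]
grip_width: 0.088
t 20.18 pos [ 0.5777 -0.1445  0.0514] F [-0.2  0.4 -2.1] jaw 0.088 tilt [ 0. -0. -1.] tool y deg -22.0 q7 -0.38
go (0.5777, -0.144, 0.0505) units [ 0.011 -0.003  0.022]
```

```bash
python3 -m jog '[[[0,0,0,0.02,0],[0,0,0,0.01,0],[0,0,0,0,0],[0,0,0,0,0]]]'
python3 -c "
from h import *
where((.5777,-.144,.0505))"
```

```text
time: 20.68
position: [0.5776, -0.1444, 0.0501]
tool_rot: [2.605, 1.756, -0.0]
ft_force: [0.2, -0.4, -0.6]
grip_width: 0.092
t 20.68 pos [ 0.5776 -0.1444  0.0501] F [ 0.2 -0.4 -0.6] jaw 0.092 tilt [-0. -0. -1.] tool y deg -22.0 q7 -0.39
go (0.5777, -0.144, 0.0505) units [ 0.011 -0.003 -0.009]
```

```bash
python3 -m jog '[[[0,0,0,0.015,0],[0,0,0,0,0],[0,0,0,0,0]]]'; python3 -m jog '[[[0,0,0,0.015,0],[0,0,0,0,0],[0,0,0,0,0]]]'
```

```text
time: 21.05
position: [0.5777, -0.1446, 0.05]
tool_rot: [2.605, 1.756, -0.0]
ft_force: [-3.2, 0.1, 5.5]
grip_width: 0.091
time: 21.42
position: [0.5777, -0.1446, 0.05]
tool_rot: [2.605, 1.756, -0.001]
ft_force: [-4.4, -0.7, 8.9]
grip_width: 0.09
```

```bash
python3 - <<'E'
from fit import *
where((.5777,-.144,.0505))
b,d,p=cloud('scene'); P=pts(p,d)[125:205,285:385]; Q=P.reshape(-1,3); Q=Q[np.isfinite(Q).all(1)]
c=np.array([.5905,-.1105]); u=np.array([.375,.927]); n=np.array([.927,-.375])
a=(Q[:,:2]-c)@u; w=(Q[:,:2]-c)@n
k=Q[(np.hypot(a,w)<.02)&(Q[:,2]>.046)&(Q[:,2]<.064)&(a>-.006)]; j=Q[(np.hypot(a,w)<.02)&(Q[:,2]>.014)&(Q[:,2]<.038)&(a<.006)]
print("leafk",fit(k,.013,c),"jambk",fit(j,.013,c))
t=Q[(np.hypot(a,w)<.005)&(Q[:,2]>.06)]; print("above knuckle z",np.sort(t[:,2])[-6:].round(4))
f=(a>.018)&(a<.075)&(abs(w)<.012)&(Q[:,2]>.014)&(Q[:,2]<.038); l=(a<-.016)&(a>-.06)&(abs(w)<.012)&(Q[:,2]>.048)&(Q[:,2]<.084)
for nm,m in(("fixed",f),("loose",l)):
    s=np.polyfit(a[m],w[m],1); print(nm,m.sum(),"slope deg",np.degrees(np.arctan(s[0])).round(2),"w at 0",s[1].round(4))
cv2.imwrite('pics/s8.png',cv2.resize(b[125:205,285:385],None,fx=7,fy=7,interpolation=cv2.INTER_CUBIC)[:,:,::-1])
E
```

```text
t 21.43 pos [ 0.5777 -0.1446  0.05  ] F [-4.4 -0.7  8.9] jaw 0.09 tilt [-0.    -0.001 -1.   ] tool y deg -22.0 q7 -0.39
go (0.5777, -0.144, 0.0505) units [ 0.013 -0.005 -0.014]
leafk (array([ 0.5893, -0.1111]), 62, np.float64(0.0013)) jambk (array([ 0.5905, -0.1107]), 40, np.float64(0.001))
above knuckle z [0.0689 0.0692 0.07   0.0703 0.1299 0.1336]
fixed 163 slope deg -0.17 w at 0 -0.0045
loose 85 slope deg 2.18 w at 0 -0.0046
```

View pics/s8.png

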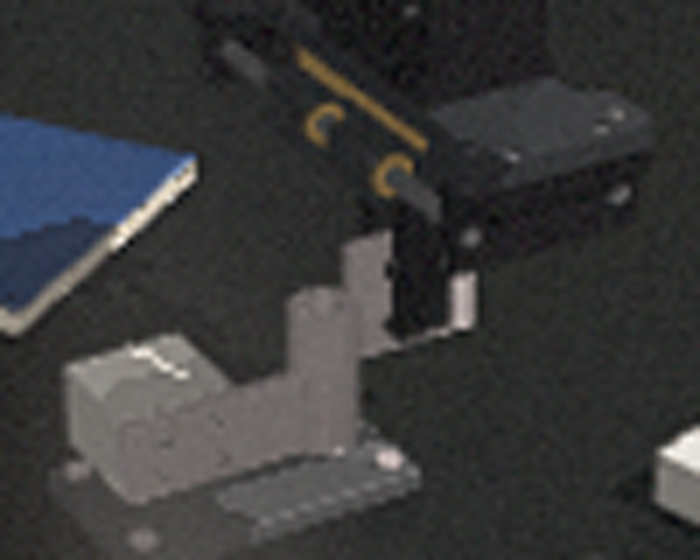

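The leaf is seated at underside z ≈ 0.042. Yaw differs by about 2° and the sideways offset is about 1.3 mm. I'll let it settle and hand in.

```bash
python3 -m jog '[[[0,0,0,0,0],[0,0,0,0,0],[0,0,0,0,0],[0,0,0,0,0]]]' && python3 -c "
from bench import job
job.close_job()"
```

```text
time: 21.98
position: [0.5777, -0.1445, 0.05]
tool_rot: [2.605, 1.756, -0.001]
ft_force: [-4.0, 0.1, 9.5]
grip_width: 0.087
the job is handed in; nothing more can be done
```

I stood the long pin in the jamb's bore and let go of it. Then I gripped the loose leaf, lowered its knuckle over the pin and handed in at about 22 s while still holding it. No verdict was reported.

**Last checks:**
- **Seating:** Contact came with the leaf's underside at about 42 mm, the height of the jamb's mouth. The steady push was about 9.5 N at hand-in, against the 60 N limit.
- **Alignment:** The two knuckles were about 1.3 mm apart sideways (limit 3.5 mm). The leaf was about 2° out of line with the fixed leaf (limit 5.7°), and the tool was vertical.
- **Grip:** The jaws stayed shut on the leaf's 8 mm thickness at the 40 N setting, and the measured position was steady.

**Less certain:**
- **Pin depth:** I confirmed this only from noisy depth readings. They put the pin's top at about 69–71 mm, where fully down would be 72 mm.
- **Side force:** About 4 N remained on the tool.
- **Other objects:** I never moved toward the short pin, jaw insert, check weight, striker or turquoise look-alike. I did not measure their positions again at the end.

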